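Pack the fitting kit into its nested tray

TASK

From the things lying in a row along the front edge of the bench, pack the fitting kit into the wooden tray: put the tape measure, the marker pen and the cork sanding block each into the pocket that is cut to its size, flat on the pocket's floor and lying along the pocket, the tape measure standing upright as it does now. Leave the look-alikes, the plain wooden offcut and the carpenter's pencil, and the tin of nails beside the tray where they are.

Things in the scene. Friction and masses are not known exactly. Their poses are not given: they have to be found in the camera images.
- sander_mid (a point): Cork sanding block, tan, with sandpaper on its underside: 65 wide (x) by 112 long (y) by 32 high. Loose, lies flat. The point is its centre, 16 mm above its underside; y is its long axis, z up. Grasp it across its 65 mm width. In the front row (a like one at the back is not meant). Part of the kit.
- tape_mid (a point): Yellow tape measure with a black side plate, standing upright: case 34 thick (x) by 68 long (y) by 64 high; a small tab of tape sticks out 12 mm beyond the case at its -y end, 6 mm above the underside (79 long in all). The point is the centre of the case, 32 mm above its underside (the middle of the whole length with the tab lies 6 mm towards -y). Grasp it across its 34 mm thickness. In the front row (a like one at the back is not meant). Part of the kit.
- pen_mid (a point): Black marker pen with a blue cap, lying: 18 wide (x) by 128 long (y) by 14 high. Loose. The point is its centre, 7 mm above its underside; y is its long axis. In the front row. Part of the kit.
- nest_block_floor (a point): Largest of the three pockets of the fixed wooden tray, the one for the sanding block: 132 long (x) by 84 wide (y) by 8 mm deep. The point is the centre of the pocket's floor, 12 mm above the bench; x runs along the pocket, z up. The pocket's rim is 20 mm above the bench.
- kit_tray: The wooden tray, fixed to the bench: 184 (x) by 328 (y), walls 8 mm thick, rim 24 mm above the bench. Origin at the centre of its underside. It holds three wooden insert boards of equal outline (166 by 102) side by side along its y, 104 mm apart, with one grey-lined pocket in the middle of each; which board is left, middle or right varies.
- nest_tape_floor (a point): The shortest pocket of the tray, the one for the tape measure: 100 long (x) by 56 wide (y) by 8 mm deep. Point and axes as for the other pockets (floor 12 mm, rim 20 mm above the bench).
- nest_marker_floor (a point): The long narrow pocket of the tray, the one for the marker pen: 148 long (x) by 40 wide (y) by 8 mm deep. Point and axes as for the other pockets (floor 12 mm, rim 20 mm above the bench).
- scrap: Look-alike of the sanding block, not part of the kit: brown sawn offcut of wood with visible grain, 50 (x) by 120 (y) by 30 mm, loose. Origin at the centre of its underside. To be left.
- carp_pencil: Look-alike of the marker, not part of the kit: thin red carpenter's pencil with a bare wooden point, 14 (x) by 168 (y) by 8 mm, loose. Origin at the centre of its underside. To be left.
- tin: Open grey metal tin full of nails, 75 mm across, 115 mm high with the nails, standing loose to the right of the tray. Origin at the centre of its underside. To be left.
Mind the look-alikes: they are no part of the job. What is shaped like the part that bears sander_mid but turquoise is not meant.

How it is judged:
By the outcome, as a careful person would: the job done as asked, in the order asked, and still so for the second after the job is handed in, with the robot touching nothing.
It also fails if it takes over 83 s, if anything falls off the work surface, if the arm or the gripper's body presses on something with over 40 N, if the wrist force passes 120 N, or if a joint passes its speed limit or range.

ROBOT

A 6-joint arm with a two-finger parallel gripper is mounted at the origin on a cart in front of the work surface, level with it; the furniture and walls round the work are solid. World frame = base frame: x ahead of the robot, y to its left, z up, the work surface at z = 0. Lengths are in mm, angles in rad, forces in N, time in s.
With the tool pointing down it reaches from about 375 to 900 mm from the base axis. Payload 3.1 kg.
Tool frame: the origin (TCP) lies midway between the tips of the shut fingers; the grasp point (between the pads) lies 19 mm behind it; z points along the fingers, y is the line along which they close (so a half turn about z gives the same grasp; the last joint's range is limited). The gripper opens to 87 mm and grips with 3 to 60 N. Pads are 19 mm wide; open, the fingers measure 117 mm over their backs; the gripper's body (75 mm by 190 mm) begins 51 mm behind the grasp point.
Start: joints at [1.107, 0.527, 1.433, -0, 1.181, -0.178], TCP at [176.162, 599.636, 222.548] pointing down, gripper open.
Joint ranges: [-3.08, 3.08], [-0.75, 2.2], [0.22, 2.44], [-1.43, 4.57], [0, 2.65], [-2.85, 2.85]. Speed limits (rad/s): [2.79, 2.79, 3.14, 3.14, 3.14, 3.14].

INTERFACE

Orientations are given as a rotation vector (axis times angle).
In Python, from bench import readout, camera, job gives the robot as it stands.
- The arm moves only by the tool drive_tool, never from a script. Its argument "motion" is a list of rows, each a list of 5 numbers: the shift along the tool's x, y, z in mm, then the turn about the tool's z in degrees, then the closure, from 0 (fully open) to 1 (shut). A call has exactly 10 rows; each row is the pose to reach, as a shift and turn from the pose commanded when the call began, along the tool's axes at that moment; what a row does not reach only later rows make up. A row lasts 1/10 s, in which the tool goes at most 50 mm and 8.59 degrees, less where a joint would pass 70% of its speed; a pose out of reach is approached as far as the arm can. A call with a gripper value outside its range is refused whole. The fingers move at their own pace and stop on an object; "newtons" is the grip in N (left out, the last holds). Time passes only in rows, so rows that repeat a pose let the fingers close, or fill a call up. It gives the time, the measured TCP pose, the force, the opening and the grip force at its end, in the units of the state.
- readout.state(): the state, without advancing time (a new reading comes with each control period).
- camera(name): name is "side" or "top"; returns a dict with "pixels" (384x512x3 uint8, red, green, blue), "fx", "fy", "cx", "cy" (pixels), "distortion" ([k1, k2, p1, p2, k3] as OpenCV has them; the pictures are not rectified), "world_from_camera" (4x4, takes a point from camera to world coordinates). Camera axes: x right, y down, z forward; pixel columns grow to the right and rows downward; lengths in mm; the calibration is good to about 2 mm. A picture is of the moment at which its call begins. There is no depth.
- job.finish_job(): hands the job in; it is judged then, once.
The state is a dict: "t": time; "joint_pos": joint angles; "joint_velocities": joint speeds; "tau": joint torques, N m; "tool_pos": TCP position; "orientation": TCP orientation; "force": force on the tool from outside, world axes, zero at the start; "torque": the same for the moment, N m; "width": finger opening in mm; "grasp_force": force on a finger pad.
Only numpy, scipy, OpenCV 4.12 (cv2) and the standard library are available. Lean on these libraries where they do the work, as an engineer would, in place of code of your own. Each camera call takes 0.05 s, during which the arm holds its last target. There are 200 camera calls.

## Working session

There is one attempt and no reset: what is moved stays moved. The work goes in short steps, Python scripts to look and compute and a tool call to move; the robot and the scene stay as the last step left them, time stands still between calls to the robot, and variables do not carry over. Pictures are saved under pics/ and viewed, at most 14 in all, crops included, and the job is handed in when it is done.

Besides the shell and the picture viewer there is one more tool, called in YAML: its name, and indented under it one key for each argument. drive_tool: Moves the arm, as the interface text tells. Its arguments: {"type":"object","properties":{"motion":{"type":"array"},"newtons":{"type":"number"}},"required":["motion"]}

```bash
mkdir -p pics; cat > h.py <<'E'
import cv2,numpy as np
from bench import readout,camera,job
def snap(n,f):
    c=camera(n); cv2.imwrite('pics/'+f+'.png',c['pixels'][:,:,::-1])
    np.save('pics/'+f+'.npy',c,allow_pickle=True); return c
def load(f): return np.load('pics/'+f+'.npy',allow_pickle=True).item()
def ray(c,uv,z):
    K=np.array([[c['fx'],0,c['cx']],[0,c['fy'],c['cy']],[0,0,1]])
    p=cv2.undistortPoints(np.array(uv,float).reshape(-1,1,2),K,np.array(c['distortion']))[:,0]
    T=np.array(c['world_from_camera']); d=np.c_[p,np.ones(len(p))]@T[:3,:3].T; o=T[:3,3]
    return o+d*((z-o[2])/d[:,2])[:,None]
E
python3 - <<'E'
from h import *
for n in('top','side'):
    c=snap(n,n+'0'); print(n,np.round(c['world_from_camera'],2).tolist(),c['fx'])
    cv2.imwrite('pics/'+n+'0b.png',cv2.resize(c['pixels'][:,:,::-1],(800,600)))
s=readout.state();print(s)
E
```

```text
top [[0.01, -0.99, 0.1, 418.59], [-1.0, -0.01, 0.01, -243.33], [-0.01, -0.1, -0.99, 1395.27], [0.0, 0.0, 0.0, 1.0]] 408.80900813664704
side [[1.0, 0.06, -0.08, 644.35], [0.1, -0.42, 0.9, -1509.2], [0.02, -0.91, -0.42, 661.12], [0.0, 0.0, 0.0, 1.0]] 449.09035501232313
{'t': 0.1, 'joint_pos': array([ 1.10651215e+00,  5.28359953e-01,  1.43377108e+00, -9.98018149e-06,
        1.18135632e+00, -1.78464637e-01]), 'joint_velocities': array([ 0.00046299, -0.00321802, -0.00264606,  0.00069548,  0.00089109,
       -0.00062981]), 'tau': array([-5.31438582e-04, -4.40982807e+01, -1.77150732e+01,  6.34629582e-02,
        5.34008082e-02, -3.10509643e-05]), 'tool_pos': array([175.87493859, 599.07251612, 221.67858685]), 'orientation': array([-4.47347545e-01, -3.10898240e+00,  2.82786116e-03]), 'force': array([-0.06521183, -0.6799609 , -0.54646781]), 'torque': array([-0.00057725,  0.04800033, -0.02402062]), 'grasp_force': 0.0, 'width': 86.9389736830446}
```

View pics/top0b.png

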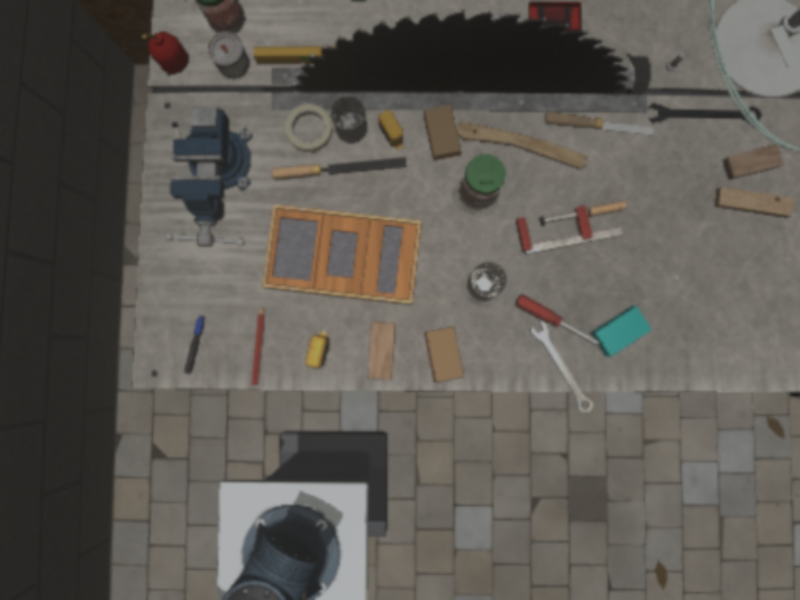

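View pics/side0b.png

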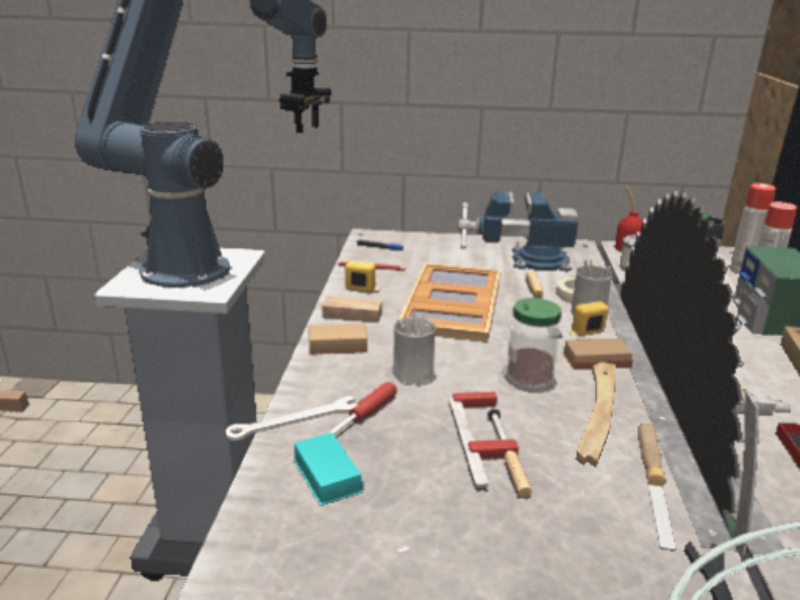

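The top view shows the front row (800x600 px): pen (195,343), pencil (258,345), tape (317,350), offcut (381,350), cork block (444,354). The tray pockets are block (296,250), tape (344,254) and marker (391,259); the tin is at (487,281). The side view agrees.

```bash
cat > m.py <<'E'
from h import *
c=load('top0'); im=c['pixels']; hsv=cv2.cvtColor(im,cv2.COLOR_RGB2HSV).astype(int)
H,S,V=hsv[...,0],hsv[...,1],hsv[...,2]
def win(u0,v0,u1,v1):
    m=np.zeros(H.shape,bool); m[int(v0*.64):int(v1*.64),int(u0*.64):int(u1*.64)]=1; return m
def meas(name,m,z):
    n,l,st,_=cv2.connectedComponentsWithStats(m.astype(np.uint8)); k=1+st[1:,4].argmax()
    vu=np.argwhere(l==k); 
    w=ray(c,vu[:,::-1],z)[:,:2]; (cx,cy),(a,b),ang=cv2.minAreaRect(w.astype(np.float32))
    bx=cv2.boxPoints(((cx,cy),(a,b),ang)); e=[bx[1]-bx[0],bx[2]-bx[1]]; e=max(e,key=np.linalg.norm)
    ya=np.degrees(np.arctan2(e[1],e[0])); ya=(ya+90)%180-90
    ev,E=np.linalg.eigh(np.cov((w-w.mean(0)).T)); d=E[:,1]; yp=(np.degrees(np.arctan2(d[1],d[0]))+90)%180-90
    print(name,len(vu),'c',np.round([cx,cy],1),'mean',w.mean(0).round(1),'size',np.round([a+3,b+3],0),'long axis deg from x',round(float(ya),1),'pca',round(float(yp),1))
sat=S>70
print('bench S,V',np.median(S[200:230,330:360]),np.median(V[200:230,330:360]))
w=win(180,310,212,378); meas('pen',w&((V<75)|(S>90)),7)
meas('pencil',win(240,300,275,390)&(S>90),4)
meas('tape',win(295,320,340,375)&(S>110),64)
meas('scrap',win(362,315,402,385)&(S>60),30)
meas('sander',win(418,320,470,388)&(S>60),32)
meas('tray',win(255,200,430,310)&(S>90),20)
gr=(S<70)
meas('nblock',win(268,212,320,290)&gr&win(272,217,318,285),12)
meas('ntape',win(324,222,364,288)&gr,12)
meas('nmark',win(374,220,409,297)&gr,12)
b=im[120:260,100:330,::-1]; cv2.imwrite('pics/crop.png',cv2.resize(b,None,fx=3.4,fy=3.4,interpolation=cv2.INTER_CUBIC))
E
python3 m.py
```

```text
bench S,V 22.0 120.0
pen 147 c [444.2 220.9] mean [442.3 221.5] size [ 18. 125.] long axis deg from x -12.2 pca -11.7
pencil 162 c [438.7  82. ] mean [438.2  82.2] size [ 15. 157.] long axis deg from x -4.2 pca -4.1
tape 207 c [435.8 -55. ] mean [434.1 -54.5] size [36. 75.] long axis deg from x -13.0 pca -15.6
scrap 527 c [ 435.5 -188. ] mean [ 435.2 -188.1] size [ 52. 122.] long axis deg from x -3.4 pca -2.8
sander 630 c [ 428.3 -321.4] mean [ 428.  -321.6] size [111.  67.] long axis deg from x 11.5 pca 11.9
tray 3034 c [644.4 -99.7] mean [ 642.2 -114. ] size [328. 185.] long axis deg from x 83.7 pca 83.7
nblock 897 c [657.    4.8] mean [656.7   4.8] size [ 85. 134.] long axis deg from x -6.0 pca -6.4
ntape 451 c [645.5 -99. ] mean [645.6 -99.3] size [ 58. 101.] long axis deg from x -6.2 pca -5.9
nmark 480 c [ 634.7 -202.7] mean [ 634.1 -202.9] size [ 42. 150.] long axis deg from x -6.2 pca -6.3
```

View pics/crop.png

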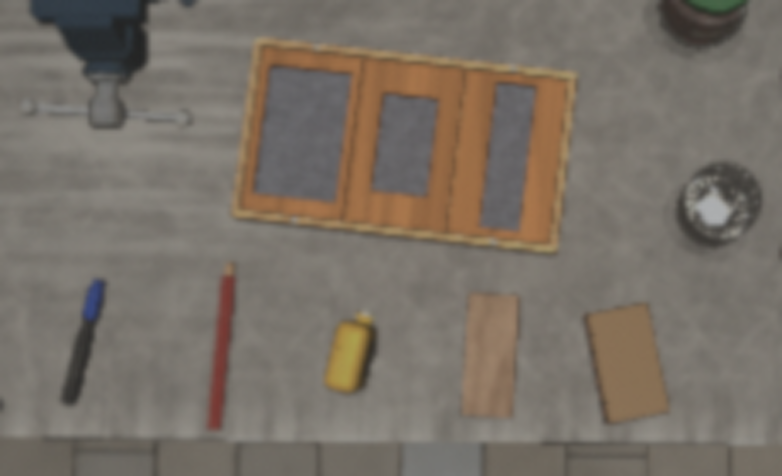

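```bash
cat > g.py <<'E'
# usage: g.py x y z toolYangle  [more quads] -> tool shifts/turn from the present pose
import sys; from h import *; from scipy.spatial.transform import Rotation as R
s=readout.state(); M=R.from_rotvec(s['orientation']).as_matrix()
ya=np.degrees(np.arctan2(M[1,1],M[0,1]))
print('t',round(s['t'],2),'pos',s['tool_pos'].round(1),'yAng',round(ya,1),'j',s['joint_pos'].round(2),'w',round(s['width'],1),'F',s['force'].round(1),'g',round(s['grasp_force'],1))
a=list(map(float,sys.argv[1:]))
for i in range(0,len(a),4):
    print((M.T@(np.array(a[i:i+3])-s['tool_pos'])).round(1),'turn',round(ya-a[i+3],1))
E
python3 g.py 430 200 180 75.5  433 -54.5 120 75.5 433 -54.5 25 75.5
```

```text
t 0.1 pos [175.9 599.1 221.7] yAng 73.6 j [ 1.11  0.53  1.43 -0.    1.18 -0.18] w 86.9 F [-0.1 -0.7 -0.5] g 0.0
[-356.3 -311.2   42.1] turn -1.9
[-431.  -554.4  102.6] turn -1.9
[-431.  -554.2  197.6] turn -1.9
```

drive_tool:
  motion:
    - [-356,-311,42,-2,0]
    - [-356,-311,42,-2,0]
    - [-356,-311,42,-2,0]
    - [-356,-311,42,-2,0]
    - [-356,-311,42,-2,0]
    - [-356,-311,42,-2,0]
    - [-356,-311,42,-2,0]
    - [-356,-311,42,-2,0]
    - [-356,-311,42,-2,0]
    - [-431,-554,103,-2,0]
  newtons: 20

```text
t: 1.1
tool_pos: [425.0, 171.4, 172.2]
orientation: [0.393, 3.109, 0.003]
force: [0.5, -0.2, -0.5]
width: 86.8
grasp_force: 0.0
```

```bash
python3 g.py 433 -54.5 110 75.5 433 -54.5 25 75.5
```

```text
t 1.1 pos [425.  171.4 172.2] yAng 75.6 j [ 0.14  0.38  1.9  -0.    0.85 -1.18] w 86.8 F [ 0.5 -0.2 -0.5] g 0.0
[ -63.5 -217.    62.1] turn 0.1
[ -62.9 -217.3  147.1] turn 0.1
```

drive_tool:
  motion:
    - [-63,-210,62,0,0]
    - [-63,-210,62,0,0]
    - [-63,-210,62,0,0]
    - [-63,-210,62,0,0]
    - [-63,-210,62,0,0]
    - [-63,-210,62,0,0]
    - [-63,-210,62,0,0]
    - [-63,-210,62,0,0]
    - [-63,-210,62,0,0]
    - [-63,-210,62,0,0]

```text
t: 2.1
tool_pos: [428.7, -45.1, 109.9]
orientation: [0.39, 3.117, -0.0]
force: [-0.2, -0.1, -0.0]
width: 86.8
grasp_force: 0.0
```

```bash
python3 g.py 433 -54.5 110 75.5 433 -54.5 25 75.5; python3 -c "
from h import *
c=snap('side','s1'); cv2.imwrite('pics/s1c.png',cv2.resize(c['pixels'][90:250,170:330,::-1],(600,600),interpolation=cv2.INTER_CUBIC))"
```

```text
t 2.1 pos [428.7 -45.1 109.9] yAng 75.8 j [-0.37  0.48  2.01  0.    0.65 -1.69] w 86.8 F [-0.2 -0.1 -0. ] g 0.0
[-6.5 -8.1 -0.1] turn 0.3
[-6.4 -8.1 84.9] turn 0.3
```

View pics/s1c.png

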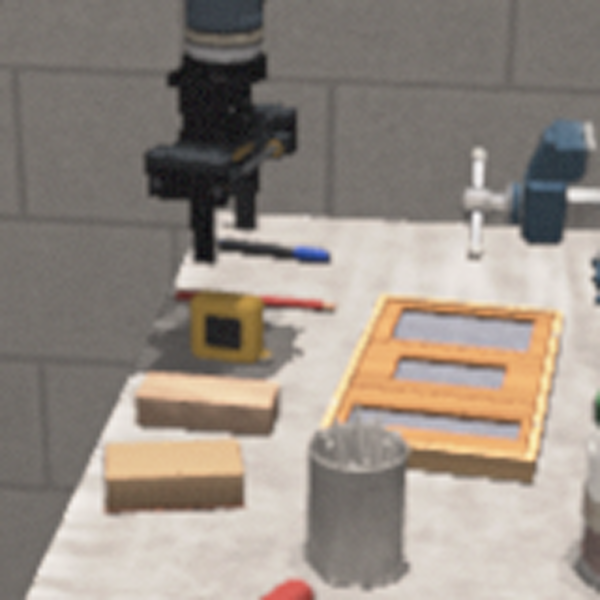

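The gripper sits over the tape (case at about (228,325) in the crop). The tab shows at the far end, (265,353), low down. Next: descend and grip.

drive_tool:
  motion:
    - [-6,-8,0,0,0]
    - [-6,-8,25,0,0]
    - [-6,-8,50,0,0]
    - [-6,-8,70,0,0]
    - [-6,-8,84,0,0]
    - [-6,-8,84,0,0]
    - [-6,-8,84,0,1]
    - [-6,-8,84,0,1]
    - [-6,-8,84,0,1]
    - [-6,-8,84,0,1]
  newtons: 20

```text
t: 3.15
tool_pos: [433.0, -55.6, 26.2]
orientation: [0.393, 3.115, -0.001]
force: [-0.8, 0.6, -0.2]
width: 63.0
grasp_force: 0.0
```

drive_tool:
  motion:
    - [0,0,0,0,1]
    - [0,0,0,0,1]
    - [0,0,0,0,1]
    - [0,0,0,0,1]
    - [0,0,-20,0,1]
    - [0,0,-50,0,1]
    - [0,0,-80,0,1]
    - [0,0,-80,0,1]
    - [0,0,-80,0,1]
    - [0,0,-80,0,1]

```text
t: 4.15
tool_pos: [431.5, -55.0, 104.5]
orientation: [-0.393, -3.114, -0.001]
force: [-0.1, 0.7, -3.9]
width: 33.8
grasp_force: 19.9
```

```bash
python3 g.py 639.5 -98.5 105 83.8 639.5 -98.5 37 83.8; python3 -c "
from h import *
c=snap('side','s2'); cv2.imwrite('pics/s2c.png',cv2.resize(c['pixels'][90:250,170:330,::-1],(600,600),interpolation=cv2.INTER_CUBIC))"
```

```text
t 4.15 pos [431.5 -55.  104.5] yAng 75.6 j [-0.38  0.49  2.01 -0.    0.64 -1.7 ] w 33.8 F [-0.1  0.7 -3.9] g 19.9
[-212.3    9.5   -1. ] turn -8.2
[-212.4    9.5   67. ] turn -8.2
```

View pics/s2c.png

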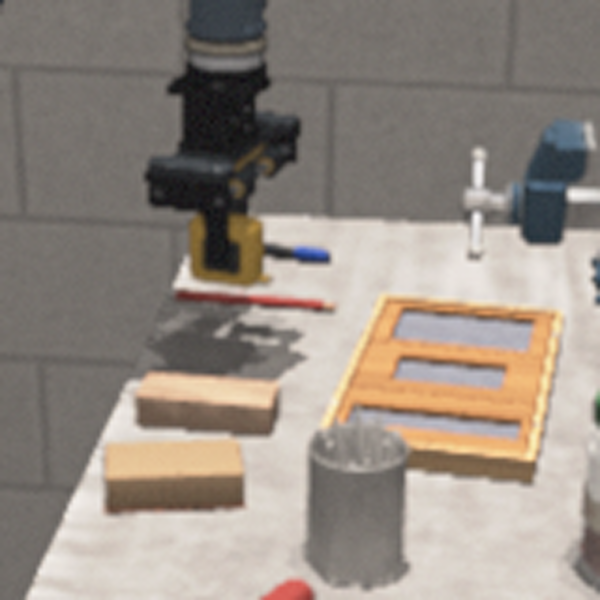

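The tape is held upright with the finger at its middle (226,240). Next: carry it to the tray.

drive_tool:
  motion:
    - [-40,2,0,-8,1]
    - [-80,4,0,-8,1]
    - [-120,6,0,-8,1]
    - [-160,8,0,-8,1]
    - [-195,9,0,-8,1]
    - [-212,9,0,-8,1]
    - [-212,9,0,-8,1]
    - [-212,9,15,-8,1]
    - [-212,9,30,-8,1]
    - [-212,9,40,-8,1]

```text
t: 5.2
tool_pos: [637.0, -98.3, 62.5]
orientation: [-0.174, -3.131, -0.003]
force: [-1.3, 0.2, -2.9]
width: 33.8
grasp_force: 19.9
```

```bash
python3 g.py 639.5 -98.5 39 83.8; python3 -c "
from h import *
c=snap('side','s3'); cv2.imwrite('pics/s3c.png',cv2.resize(c['pixels'][90:250,200:360,::-1],(600,600),interpolation=cv2.INTER_CUBIC))"
```

```text
t 5.2 pos [637.  -98.3  62.5] yAng 83.6 j [-0.33  0.76  1.49  0.    0.9  -1.79] w 33.8 F [-1.3  0.2 -2.9] g 19.9
[-2.6  0.1 23.5] turn -0.2
```

View pics/s3c.png

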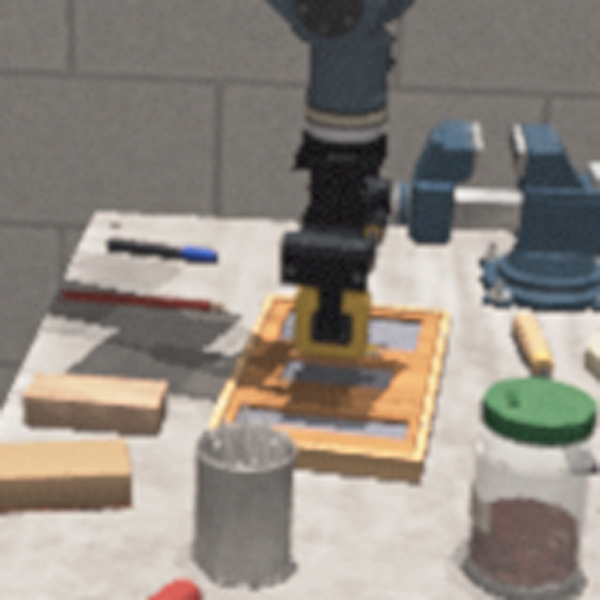

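The tape hangs over the middle pocket, its underside at about (332,355). Next: lower it.

drive_tool:
  motion:
    - [-2,0,5,0,1]
    - [-2,0,10,0,1]
    - [-2,0,15,0,1]
    - [-2,0,20,0,1]
    - [-2,0,22,0,1]
    - [-2,0,24,0,1]
    - [-2,0,25,0,1]
    - [-2,0,25,0,1]
    - [-2,0,25,0,1]
    - [-2,0,25,0,1]

```text
t: 6.25
tool_pos: [642.3, -99.6, 40.8]
orientation: [0.175, 3.136, -0.0]
force: [0.2, 0.4, -2.8]
width: 33.9
grasp_force: 19.9
```

```bash
python3 g.py 639.5 -98.5 39 83.8
```

```text
t 6.25 pos [642.3 -99.6  40.8] yAng 83.6 j [-0.33  0.79  1.49 -0.    0.86 -1.78] w 33.9 F [ 0.2  0.4 -2.8] g 19.9
[2.9 0.8 1.8] turn -0.2
```

drive_tool:
  motion:
    - [3,0,0,0,1]
    - [3,0,1,0,1]
    - [3,0,2,0,1]
    - [3,0,2,0,1]
    - [3,0,3,0,1]
    - [3,0,3,0,1]
    - [3,0,3,0,1]
    - [3,0,3,0,0.35]
    - [3,0,3,0,0.35]
    - [3,0,3,0,0.35]

```text
t: 7.25
tool_pos: [639.6, -99.3, 37.7]
orientation: [0.175, 3.136, -0.0]
force: [-0.7, -0.3, -0.7]
width: 50.1
grasp_force: 0.0
```

drive_tool:
  motion:
    - [0,0,0,0,0.35]
    - [0,0,0,0,0.35]
    - [0,0,-10,0,0.35]
    - [0,0,-30,0,0.35]
    - [0,0,-60,0,0.35]
    - [0,0,-100,0,0.35]
    - [0,0,-110,0,0.35]
    - [0,0,-110,0,0.35]
    - [0,0,-110,0,0.35]
    - [0,0,-110,0,0.35]

```text
t: 8.25
tool_pos: [637.8, -98.8, 145.7]
orientation: [-0.175, -3.133, -0.002]
force: [-0.1, 1.4, -0.4]
width: 56.7
grasp_force: 0.0
```

```bash
python3 g.py 444 221 100 78 444 221 4.5 78; python3 -c "
from h import *
c=snap('side','s4'); cv2.imwrite('pics/s4c.png',cv2.resize(c['pixels'][90:250,200:360,::-1],(600,600),interpolation=cv2.INTER_CUBIC))"
```

```text
t 8.25 pos [637.8 -98.8 145.7] yAng 83.6 j [-0.33  0.64  1.44  0.    1.06 -1.79] w 56.7 F [-0.1  1.4 -0.4] g 0.0
[228.  296.2  46.8] turn 5.6
[227.6 296.2 142.3] turn 5.6
```

View pics/s4c.png

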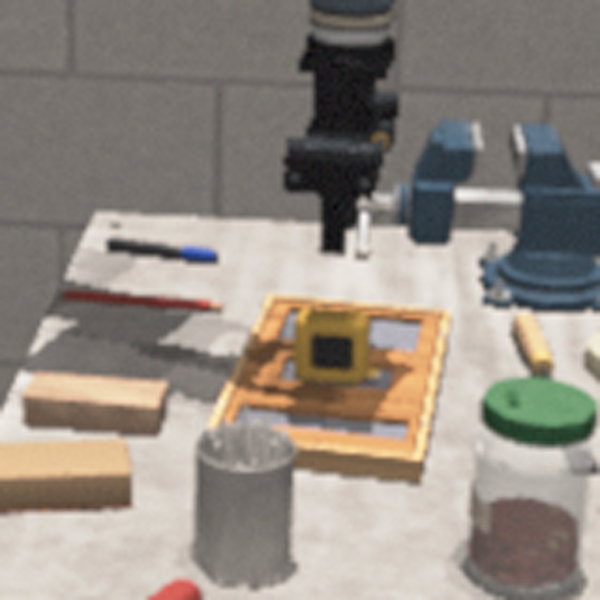

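The tape stands in its pocket (case at (332,345), grey floor visible at (380,375)). Next: the pen.

drive_tool:
  motion:
    - [228,296,47,6,0.3]
    - [228,296,47,6,0.3]
    - [228,296,47,6,0.3]
    - [228,296,47,6,0.3]
    - [228,296,47,6,0.3]
    - [228,296,47,6,0.3]
    - [228,296,47,6,0.3]
    - [228,296,47,6,0.3]
    - [228,296,47,6,0.3]
    - [228,296,47,6,0.3]

```text
t: 9.3
tool_pos: [445.0, 220.5, 99.8]
orientation: [-0.336, -3.123, 0.001]
force: [-0.1, -0.5, 0.4]
width: 60.8
grasp_force: 0.0
```

```bash
python3 g.py 444 221 4.5 78
```

```text
t 9.3 pos [445.  220.5  99.8] yAng 77.7 j [ 0.23  0.55  1.86 -0.    0.73 -1.12] w 60.8 F [-0.1 -0.5  0.4] g 0.0
[ 1.   0.3 95.3] turn -0.3
```

drive_tool:
  motion:
    - [1,0,25,0,0.3]
    - [1,0,50,0,0.3]
    - [1,0,70,0,0.3]
    - [1,0,85,0,0.3]
    - [1,0,92,0,0.3]
    - [1,0,94,0,0.3]
    - [1,0,95,0,0.3]
    - [1,0,95,0,0.3]
    - [1,0,95,0,0.3]
    - [1,0,95,0,1]
  newtons: 15

```text
t: 10.3
tool_pos: [444.8, 220.6, 6.1]
orientation: [0.338, 3.122, 0.001]
force: [0.0, 0.7, -0.6]
width: 57.7
grasp_force: 0.0
```

drive_tool:
  motion:
    - [0,0,0,0,1]
    - [0,0,0,0,1]
    - [0,0,0,0,1]
    - [0,0,0,0,1]
    - [0,0,0,0,1]
    - [0,0,0,0,1]
    - [0,0,0,0,1]
    - [0,0,0,0,1]
    - [0,0,0,0,1]
    - [0,0,0,0,1]

```text
t: 11.3
tool_pos: [444.4, 220.5, 5.5]
orientation: [-0.339, -3.123, 0.0]
force: [-0.3, -0.3, 0.5]
width: 13.8
grasp_force: 15.0
```

drive_tool:
  motion:
    - [0,0,-10,0,1]
    - [0,0,-30,0,1]
    - [0,0,-60,0,1]
    - [0,0,-90,0,1]
    - [0,0,-120,0,1]
    - [0,0,-150,0,1]
    - [0,0,-150,0,1]
    - [0,0,-150,0,1]
    - [0,0,-150,0,1]
    - [0,0,-150,0,1]

```text
t: 12.3
tool_pos: [443.4, 220.2, 154.3]
orientation: [-0.338, -3.12, 0.002]
force: [0.2, -0.3, -0.7]
width: 14.1
grasp_force: 15.0
```

```bash
python3 g.py 634.5 -202.8 155 83.8; python3 -c "
from h import *
c=snap('side','s5'); cv2.imwrite('pics/s5c.png',cv2.resize(c['pixels'][60:220,180:340,::-1],(600,600),interpolation=cv2.INTER_CUBIC))"
```

```text
t 12.3 pos [443.4 220.2 154.3] yAng 77.6 j [ 0.23  0.46  1.82 -0.    0.86 -1.12] w 14.1 F [ 0.2 -0.3 -0.7] g 15.0
[-277.3 -372.2   -0.9] turn -6.2
```

View pics/s5c.png

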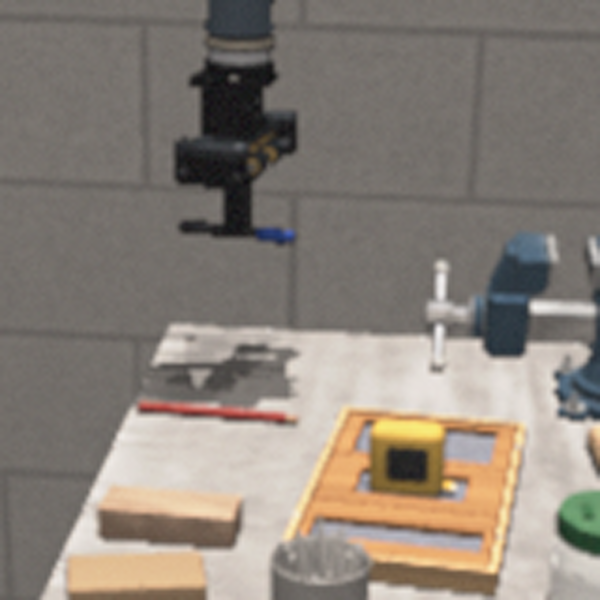

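The pen is held level near its middle ((237,230), ends at (180,226) and (295,236)). Next: carry it to the marker pocket.

drive_tool:
  motion:
    - [-277,-372,0,-6,1]
    - [-277,-372,0,-6,1]
    - [-277,-372,0,-6,1]
    - [-277,-372,0,-6,1]
    - [-277,-372,0,-6,1]
    - [-277,-372,0,-6,1]
    - [-277,-372,0,-6,1]
    - [-277,-372,0,-6,1]
    - [-277,-372,0,-6,1]
    - [-277,-372,0,-6,1]

```text
t: 13.35
tool_pos: [637.2, -208.1, 154.3]
orientation: [0.181, 3.134, -0.004]
force: [-0.5, 0.5, -0.5]
width: 13.8
grasp_force: 15.0
```

```bash
python3 g.py 634.5 -202.8 60 83.8 634.5 -202.8 22.5 83.8
```

```text
t 13.35 pos [ 637.2 -208.1  154.3] yAng 83.4 j [-0.48  0.66  1.37 -0.    1.1  -1.94] w 13.8 F [-0.5  0.5 -0.5] g 15.0
[ 3.5  5.2 94.3] turn -0.4
[  3.6   5.3 131.8] turn -0.4
```

drive_tool:
  motion:
    - [0,0,20,0,1]
    - [0,0,40,0,1]
    - [0,0,60,0,1]
    - [0,0,80,0,1]
    - [0,0,100,0,1]
    - [0,0,110,0,1]
    - [0,0,115,0,1]
    - [0,0,115,0,1]
    - [0,0,115,0,1]
    - [0,0,115,0,1]

```text
t: 14.35
tool_pos: [636.0, -202.6, 41.7]
orientation: [0.175, 3.135, -0.001]
force: [-0.1, -0.2, -0.7]
width: 13.9
grasp_force: 15.0
```

```bash
python3 g.py 634.5 -202.8 23 83.8; python3 -c "
from h import *
c=snap('side','s6'); cv2.imwrite('pics/s6c.png',cv2.resize(c['pixels'][90:250,200:360,::-1],(600,600),interpolation=cv2.INTER_CUBIC))"
```

```text
t 14.35 pos [ 636.  -202.6   41.7] yAng 83.6 j [-0.48  0.81  1.44  0.    0.89 -1.93] w 13.9 F [-0.1 -0.2 -0.7] g 15.0
[ 1.5 -0.4 18.7] turn -0.2
```

View pics/s6c.png

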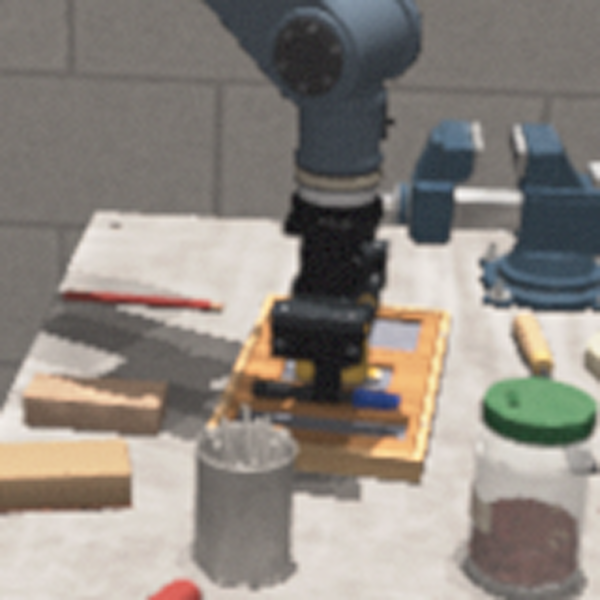

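The pen, (255,387) to (400,400), is centred over the marker pocket. Next: lower it and release with a small opening.

drive_tool:
  motion:
    - [1,0,5,0,1]
    - [1,0,10,0,1]
    - [1,0,15,0,1]
    - [1,0,18,0,1]
    - [1,0,19,0,1]
    - [1,0,19,0,1]
    - [1,0,19,0,1]
    - [1,0,19,0,0.6]
    - [1,0,19,0,0.6]
    - [1,0,19,0,0.6]

```text
t: 15.4
tool_pos: [634.4, -202.2, 21.8]
orientation: [0.175, 3.136, -0.0]
force: [-0.1, -0.3, -0.1]
width: 29.9
grasp_force: 0.0
```

drive_tool:
  motion:
    - [0,0,0,0,0.6]
    - [0,0,-5,0,0.6]
    - [0,0,-20,0,0.6]
    - [0,0,-50,0,0.6]
    - [0,0,-90,0,0.6]
    - [0,0,-110,0,0.6]
    - [0,0,-110,0,0]
    - [0,0,-110,0,0]
    - [0,0,-110,0,0]
    - [0,0,-110,0,0]

```text
t: 16.4
tool_pos: [633.3, -201.6, 130.0]
orientation: [-0.175, -3.134, -0.002]
force: [-0.1, 1.2, -1.0]
width: 58.9
grasp_force: 0.0
```

```bash
python3 g.py 428.2 -321.5 120 101.7; python3 -c "
from h import *
c=snap('side','s7'); cv2.imwrite('pics/s7c.png',cv2.resize(c['pixels'][130:230,230:330,::-1],(600,600),interpolation=cv2.INTER_CUBIC))"
```

```text
t 16.4 pos [ 633.3 -201.6  130. ] yAng 83.6 j [-0.48  0.69  1.4  -0.    1.05 -1.94] w 58.9 F [-0.1  1.2 -1. ] g 0.0
[ 190.5 -141.9   10.4] turn -18.1
```

View pics/s7c.png

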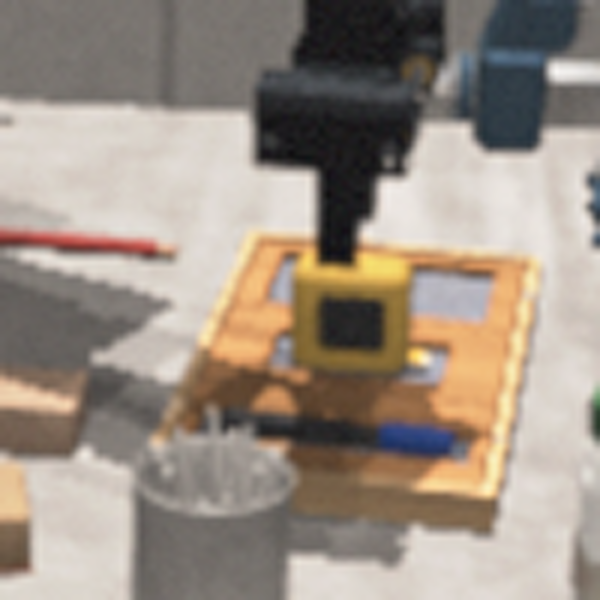

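The pen lies in its pocket ((220,415) to (465,445)) and the tape is still upright. Next: the cork block.

drive_tool:
  motion:
    - [40,-28,0,-4,0]
    - [75,-56,0,-8,0]
    - [110,-84,0,-12,0]
    - [150,-112,5,-16,0]
    - [175,-130,10,-18,0]
    - [190,-142,10,-18,0]
    - [190,-142,10,-18,0]
    - [190,-142,10,-18,0]
    - [190,-142,10,-18,0]
    - [190,-142,10,-18,0]

```text
t: 17.45
tool_pos: [430.7, -321.6, 121.5]
orientation: [-0.321, 3.125, -0.0]
force: [0.3, -0.1, -0.1]
width: 87.2
grasp_force: 0.0
```

```bash
python3 g.py 428.2 -321.5 15 101.7
```

```text
t 17.45 pos [ 430.7 -321.6  121.5] yAng 101.7 j [-0.85  0.56  1.75  0.    0.84 -2.62] w 87.2 F [ 0.3 -0.1 -0.1] g 0.0
[  2.4   0.6 106.5] turn 0.0
```

drive_tool:
  motion:
    - [2,0,25,0,0]
    - [2,0,50,0,0]
    - [2,0,75,0,0]
    - [2,0,95,0,0]
    - [2,0,104,0,0]
    - [2,0,106,0,0]
    - [2,0,106,0,0]
    - [2,0,106,0,0]
    - [2,0,106,0,1]
    - [2,0,106,0,1]
  newtons: 25

```text
t: 18.45
tool_pos: [428.1, -323.0, 16.3]
orientation: [-0.318, 3.125, -0.002]
force: [0.3, 0.4, 0.9]
width: 78.1
grasp_force: 0.0
```

drive_tool:
  motion:
    - [0,0,0,0,1]
    - [0,0,0,0,1]
    - [0,0,0,0,1]
    - [0,0,0,0,1]
    - [0,0,0,0,1]
    - [0,0,-20,0,1]
    - [0,0,-50,0,1]
    - [0,0,-90,0,1]
    - [0,0,-130,0,1]
    - [0,0,-150,0,1]

```text
t: 19.45
tool_pos: [428.5, -323.3, 168.3]
orientation: [-0.318, 3.123, -0.005]
force: [1.1, -0.4, -0.5]
width: 63.9
grasp_force: 25.0
```

```bash
python3 g.py 560 -150 175 90 656.8 4.8 175 83.8; python3 -c "
from h import *
c=snap('side','s8'); cv2.imwrite('pics/s8c.png',cv2.resize(c['pixels'][90:250,170:330,::-1],(600,600),interpolation=cv2.INTER_CUBIC))"
```

```text
t 19.45 pos [ 428.5 -323.3  168.3] yAng 101.6 j [-0.85  0.48  1.71  0.    0.94 -2.63] w 63.9 F [ 1.1 -0.4 -0.5] g 25.0
[-163.7  143.2   -6.9] turn 11.6
[-289.7  275.3   -7.1] turn 17.8
```

View pics/s8c.png

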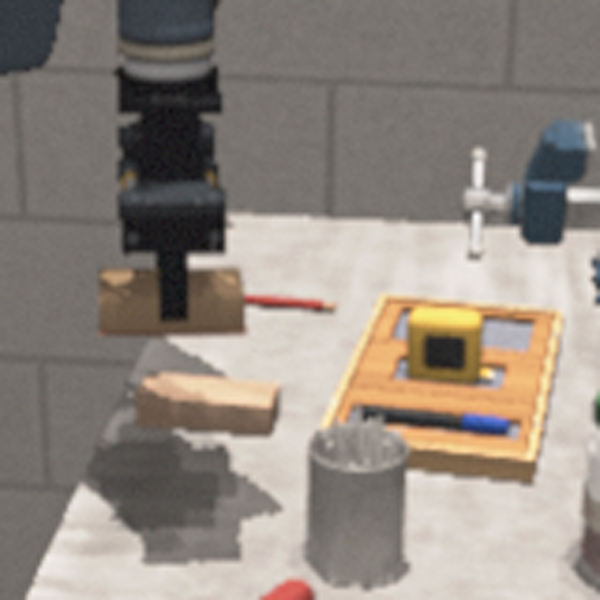

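The block is held level ((100,270) to (243,330)). Next: carry it over to the large pocket.

drive_tool:
  motion:
    - [-30,28,-7,3,1]
    - [-65,60,-7,6,1]
    - [-100,95,-7,9,1]
    - [-135,128,-7,12,1]
    - [-170,162,-7,15,1]
    - [-205,195,-7,18,1]
    - [-240,228,-7,18,1]
    - [-270,257,-7,18,1]
    - [-290,275,-7,18,1]
    - [-290,275,-7,18,1]

```text
t: 20.5
tool_pos: [657.3, 9.1, 170.4]
orientation: [-0.168, -3.136, -0.002]
force: [-0.5, -1.6, -0.9]
width: 63.5
grasp_force: 25.0
```

```bash
python3 g.py 656.8 4.8 60 83.8
```

```text
t 20.5 pos [657.3   9.1 170.4] yAng 83.9 j [-0.16  0.63  1.39  0.    1.12 -1.62] w 63.5 F [-0.5 -1.6 -0.9] g 25.0
[ -0.   -4.4 110.4] turn 0.1
```

drive_tool:
  motion:
    - [0,-1,15,0,1]
    - [0,-1,35,0,1]
    - [0,-1,60,0,1]
    - [0,-1,85,0,1]
    - [0,-1,105,0,1]
    - [0,-1,118,0,1]
    - [0,-1,125,0,1]
    - [0,-1,125,0,1]
    - [0,-1,125,0,1]
    - [0,-1,125,0,1]

```text
t: 21.5
tool_pos: [657.2, 4.0, 48.7]
orientation: [0.175, 3.134, -0.0]
force: [-0.6, 0.8, -0.3]
width: 63.9
grasp_force: 25.0
```

```bash
python3 g.py 656.8 4.8 28 83.8; python3 -c "
from h import *
c=snap('side','s9'); cv2.imwrite('pics/s9c.png',cv2.resize(c['pixels'][110:230,230:350,::-1],(600,600),interpolation=cv2.INTER_CUBIC))"
```

```text
t 21.5 pos [657.2   4.   48.7] yAng 83.6 j [-0.16  0.78  1.47 -0.    0.88 -1.62] w 63.9 F [-0.6  0.8 -0.3] g 25.0
[ 0.5  0.7 20.7] turn -0.2
```

View pics/s9c.png

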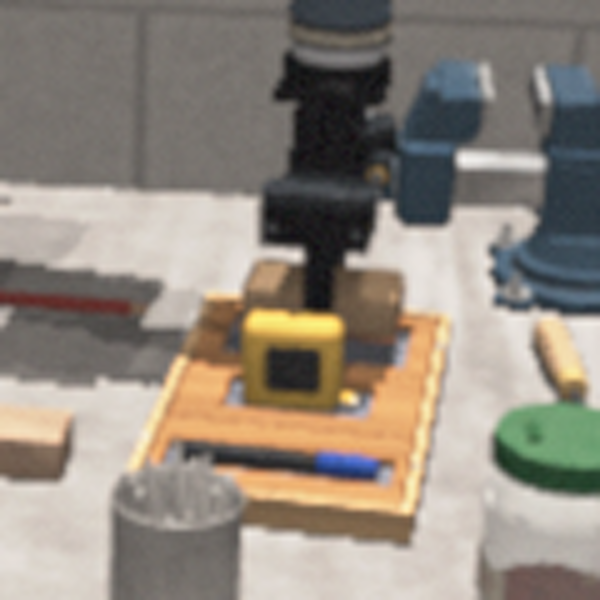

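The block is over its pocket, centred along it, with the vise clear at (425,190). Next: lower and release.

drive_tool:
  motion:
    - [0,1,5,0,1]
    - [0,1,10,0,1]
    - [0,1,15,0,1]
    - [0,1,18,0,1]
    - [0,1,20,0,1]
    - [0,1,20,0,1]
    - [0,1,20,0,1]
    - [0,1,20,0,1]
    - [0,1,20,0,0.1]
    - [0,1,20,0,0.1]

```text
t: 22.55
tool_pos: [656.9, 5.1, 27.4]
orientation: [0.175, 3.135, -0.0]
force: [0.2, -0.1, 0.6]
width: 72.8
grasp_force: 0.0
```

drive_tool:
  motion:
    - [0,0,0,0,0.1]
    - [0,0,0,0,0.1]
    - [0,0,0,0,0.1]
    - [0,0,-10,0,0.1]
    - [0,0,-30,0,0.1]
    - [0,0,-70,0,0.1]
    - [0,0,-110,0,0.1]
    - [0,0,-150,0,0.1]
    - [0,0,-170,0,0.1]
    - [0,0,-170,0,0.1]

```text
t: 23.55
tool_pos: [659.1, 4.9, 202.7]
orientation: [0.174, 3.127, -0.002]
force: [0.7, -1.0, -0.5]
width: 77.9
grasp_force: 0.0
```

drive_tool:
  motion:
    - [0,40,-20,0,0]
    - [0,80,-20,0,0]
    - [0,120,-20,0,0]
    - [0,160,-20,0,0]
    - [0,200,-20,0,0]
    - [40,240,-20,0,0]
    - [80,280,-20,0,0]
    - [100,320,-20,0,0]
    - [120,350,-20,0,0]
    - [120,350,-20,0,0]

```text
t: 24.55
tool_pos: [571.3, 371.4, 215.9]
orientation: [-0.164, -3.133, -0.001]
force: [-0.3, -0.4, 0.8]
width: 86.9
grasp_force: 0.0
```

```bash
python3 g.py; python3 -c "
from h import *
c=snap('side','s10'); d=snap('top','t10')
a=cv2.resize(c['pixels'][110:230,230:350,::-1],(400,400),interpolation=cv2.INTER_CUBIC)
b=cv2.resize(d['pixels'][120:240,155:275,::-1],(400,400),interpolation=cv2.INTER_CUBIC)
cv2.imwrite('pics/f.png',np.hstack([a,b]))"
```

```text
t 24.55 pos [571.3 371.4 215.9] yAng 84.0 j [ 0.41  0.61  1.28  0.    1.25 -1.06] w 86.9 F [-0.3 -0.4  0.8] g 0.0
```

View pics/f.png

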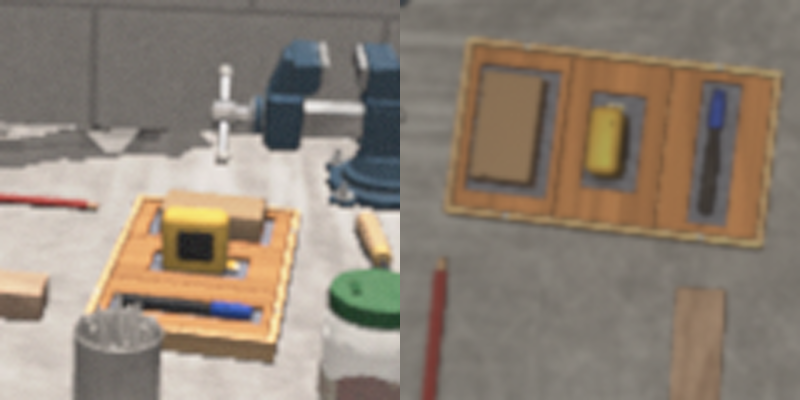

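All three lie in their pockets. The block looks shifted left, about (508,125), probably parallax, so I'll check it numerically.

```bash
sed -e "s/load('top0')/load('t10')/" -e '/^sat=/,$d' m.py > m2.py; cat >> m2.py <<'E'
meas('block',win(270,212,320,292)&(S>50)&(S<115)&(H>8)&(H<25)&win(295-24,218,295+22,285),44)
x=[(int((508-400)*120/400)+155,int(125*120/400)+120)]
print(hsv[x[0][1],x[0][0]],hsv[157,213])
E
python3 m2.py
```

```text
block 713 c [652.4   5.5] mean [654.8   5.8] size [ 73. 135.] long axis deg from x -6.2 pca -6.3
[ 15  97 140] [ 20 153 165]
```

```bash
python3 -c "
from bench import job
print(job.finish_job())"
```

```text
the job is handed in; nothing more can be done
None
```

The tape measure (upright), marker pen and cork block are each in their own pocket of the tray, and the job is handed in at about 25 s; I left the offcut, pencil and tin alone.

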